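# Needle check of an angle gauge on the rocker stud

### The job

Pick the blue angle gauge up by its handle and set the middle of its flat foot on the round top of the spring stud, dial towards you and square across the stud, pressing the stud partly down but not to its stop. Rock the gauge sideways on the stud until its hanging needle settles with its tip inside the red band on the dial, and finish while still holding it there, steady; leave the other things on the bench alone.

Things in the scene. Friction and masses are not known exactly. Their poses are not given: they have to be found in the camera images.
- gauge: Blue angle gauge, about 0.45 kg, upright on its foot. Origin: centre of the foot's underside; z up, white dial faces own -x, y along the foot. Steel foot 34 (x) x 72 (y) x 10 mm; round case 100 mm across, 24 mm thick, centred 60 mm above the origin; black straight handle 24 (x) x 30 (y) mm, 110 to 146 mm above the origin (grip near 128). Dial: ticks each 10 deg, black needle, red band.
- needle (a joint): Needle angle (rad) relative to the gauge about the gauge's x axis. The needle hangs freely from the dial centre, points straight down in the world once its swing has died out (about 1 s), reads 0 with the gauge upright, grows towards the gauge's +y. Rolling the gauge by a about its own +x makes it settle at -a.
- band (a joint): Angle (rad) at which the red band stands on the dial, same zero and sense as the needle, between 0.15 and 0.55; stiff, does not move during the job. The band is 8 mm wide, so about 0.095 rad either side of its middle at the needle tip.
- needle_tip (a point): Tip of the needle, 42 mm from the dial's centre (which lies 60 mm above the gauge's origin, on the dial face about 13 mm to its -x).
- band_mid (a point): Middle of the red band at the radius of the needle tip (42 mm from the dial's centre).
- stud_block: Grey and dark steel block 85 x 85 x 40 mm high, fixed to the bench, carrying the spring stud. Origin: centre of its underside, z up; its x axis is the axis direction of the round stud head.
- stud_head (a joint): How far the stud is pressed straight down (m): 0 free, 0.016 at its stop. The spring starts to give at about 2.5 N and reaches about 10.5 N at the stop (500 N/m).
- crown (a point): Highest line's midpoint of the stud head, a bright steel cylinder lying level along the block's x, radius 25 mm, 56 mm long; 97 mm above the bench when free, goes down with the stud. The cylinder's axis is 25 mm below this point.
- tape: Yellow tape measure 32 x 80 x 62 mm, loose bystander; origin at centre of its underside.
- magnet_square: Red magnetic welding square 70 x 90 x 17 mm lying flat, loose bystander; origin at centre of its underside.
Mind the look-alikes: they are no part of the job. Leave any pink or purple look-alike of the gauge alone. There is more than one size of the stud_block; the job needs the smaller.

How it is judged:
On the way:
1. the gauge is lifted clear of the bench in the gripper (height (world z) of gauge above 0.04 m and contact force between the fingers and gauge above 1 N), for 0.2 s.
At the end, for the whole second after the job is handed in: Gauge held in the gripper, its foot pressing (over 1 N) on the stud, stud 1 to 15.5 mm down, foot middle within 20 mm along and 30 mm across of the crown, dial towards the robot, square within 15 deg, upright fore and aft within 10 deg, needle at rest with its tip within 4 mm of the band middle (contact force between the fingers and gauge above 1 N and contact force between gauge and stud_block above 1 N and value of joint stud_head between 0.001 and 0.0155 m and x of gauge in the frame of crown between -0.02 and 0.02 m and y of gauge in the frame of crown between -0.03 and 0.03 m and z of gauge in the frame of crown above -0.02 m and angle between the x axis of gauge and the x axis of stud_block, either way round below 0.26 rad and x of needle_tip in the frame of stud_block below 0 m and angle between gauge's own x axis and vertical between 1.4 and 1.74 rad and distance between needle_tip and band_mid below 0.004 m and velocity of joint needle between -0.2 and 0.2 rad/s and linear speed of gauge below 0.02 m/s); the arm keeps its last pose, push and grip.
It fails at once if the gauge tips over (angle between gauge's own z axis and vertical above 1 rad).
It fails at once if a bystander is disturbed (moved more than 30 mm) (distance of any of tape, magnet_square from where it was at the start of the episode above 0.03 m).
It also fails if it takes over 42 s, if anything falls off the work surface, if the arm or the gripper's body presses on something with over 40 N, if the wrist force passes 120 N, or if a joint passes its speed limit or range.

### The arm

A 7-joint arm with a two-finger parallel gripper is mounted at the origin on a cart in front of the work surface, level with it; the furniture and walls round the work are solid. World frame = base frame: x ahead of the robot, y to its left, z up, the work surface at z = 0. Lengths are in m, angles in rad, forces in N, time in s.
With the tool pointing down it reaches from about 0.425 to 0.875 m from the base axis. Payload 9.9 kg.
Tool frame: the origin (TCP) lies on the centre line of the jaws, within the pads' length; the fingertips stand 17 mm ahead of it and the grasp point (between the pads) lies 2 mm behind it; z points along the fingers, y is the line along which they close (so a half turn about z gives the same grasp; the last joint's range is limited). The gripper opens to 85 mm and grips with 20 to 120 N. Pads are 22 mm wide; open, the fingers measure 114 mm over their backs; the gripper's body (76 mm by 85 mm) begins 54 mm behind the grasp point. The pads swing forward as they close: fully open they stand 13 mm farther back than shut.
Start: joints at [-1.254, 0.576, 0.025, 1.437, -0.015, 1.129, -0.057], TCP at [0.263, 0.622, 0.248] pointing down, gripper open.
Joint ranges: [-2.76, 2.76], [-0.34, 2.15], [-1.52, 1.57], [0.19, 2.46], [-1.09, 4.23], [0.17, 1.99], [-2.82, 2.82]. Speed limits (rad/s): [2.22, 2.22, 3.01, 3.01, 3.14, 3.14, 3.14].

### API

Orientations are given as a unit quaternion [x, y, z, w].
In Python, from bench import arm, eyes gives the robot as it stands.
- The arm moves only by the shell command python3 -m creep 'ROWS' [FORCE]. ROWS is JSON, a list that holds one entry, the list of rows, each a list of 7 numbers: the finger opening in mm, from 0 to 85.4, then the shift along the tool's x, y, z as a fraction of full scale, then the turn, a rotation vector about the tool's x, y, z as a fraction of full scale. In form: [[[fingers, tx, ty, tz, rx, ry, rz], ...]]. A call has 1 to 12 rows; each row is the pose to reach, as a shift and turn from the pose commanded when the call began, along the tool's axes at that moment; what a row does not reach only later rows make up. Full scale, the value 1, is 200 mm for a shift and 90 degrees for a turn. A row lasts 1/12 s, in which the tool goes at most 41.7 mm and 7.16 degrees, less where a joint would pass 70% of its speed; a pose out of reach is approached as far as the arm can. A call with a number of a shift or a turn outside -1 to 1 is refused whole. A call with a gripper value outside its range is refused whole. The fingers move at their own pace and stop on an object; FORCE is the grip in N (left out, the last holds). Time passes only in rows, so rows that repeat a pose let the fingers close. It gives the time, the measured TCP pose, the force, the opening and the grip force at its end, in the units of the state.
- arm.read_state(): the state, without advancing time (a new reading comes with each control period).
- eyes.get_image(name): name is "side" or "top" or "wrist"; returns the picture (400x640x3 uint8, blue, green, red); there is no depth.
- eyes.camera_model(name): a dict with "mtx" (3x3 intrinsics, pixels), "world_from_camera" (4x4, takes a point from camera to world coordinates). Camera axes: x right, y up, looking along -z (the intrinsics and any distortion apply to the point x, -y, -z); pixel columns grow to the right and rows downward; lengths in m; the calibration is good to about 2 mm. A picture is of the moment at which its call begins: read the wrist's pose just before it. camera_model takes no time and is no camera call; for the wrist camera it gives the pose at the moment of the call.
- arm.finish_job(): hands the job in; it is judged then, once.
The state is a dict: "time_s": time; "joint_positions": joint angles; "qvel": joint speeds; "joint_torque": joint torques, N m; "position": TCP position; "eef_rot": TCP orientation; "ft_force": force on the tool from outside, world axes, zero at the start; "moment": the same for the moment, N m; "finger_gap": opening from 0.0 (shut) to 1.0 (fully open); "grasp_force": force on a finger pad.
Only numpy, scipy, OpenCV 4.12 (cv2) and the standard library are available. Lean on these libraries where they do the work, as an engineer would, in place of code of your own. Each camera call takes 0.05 s, during which the arm holds its last target. There are 200 camera calls.

## Working session

There is one attempt and no reset: what is moved stays moved. The work goes in short steps, Python scripts to look and compute and a shell command to move; the robot and the scene stay as the last step left them, time stands still between calls to the robot, and variables do not carry over. Pictures are saved under pics/ and viewed, at most 10 in all, crops included, and the job is handed in when it is done.

```bash
mkdir -p pics; ls; python3 - <<'E'
from bench import arm, eyes
import cv2, numpy as np
s=arm.read_state(); print({k:np.round(v,3).tolist() for k,v in s.items()})
for n in("side","top"):
    cv2.imwrite(f"pics/{n}0.png",eyes.get_image(n)); m=eyes.camera_model(n); print(n,{k:np.round(v,4).tolist() if not isinstance(v,str) else v for k,v in m.items()})
E
```

```text
pics
{'time_s': 0.0, 'joint_positions': [-1.254, 0.577, 0.025, 1.438, -0.015, 1.129, -0.056], 'qvel': [0.001, 0.001, -0.0, -0.002, 0.001, 0.001, -0.001], 'joint_torque': [0.001, -76.578, 2.251, -28.596, 0.015, 0.013, -0.0], 'position': [0.263, 0.621, 0.247], 'eef_rot': [0.199, 0.98, -0.001, -0.0], 'ft_force': [0.45, 0.071, -0.457], 'moment': [0.039, 0.034, -0.034], 'grasp_force': 0.0, 'finger_gap': 1.001}
side {'mtx': [[442.4812, 0.0, 323.608], [0.0, 442.4812, 197.2643], [0.0, 0.0, 1.0]], 'world_from_camera': [[0.9994, -0.0048, 0.0334, 0.5586], [0.0318, 0.4671, -0.8836, -1.5557], [-0.0113, 0.8842, 0.467, 0.7622], [0.0, 0.0, 0.0, 1.0]]}
top {'mtx': [[459.5224, 0.0, 320.2547], [0.0, 459.5224, 200.3444], [0.0, 0.0, 1.0]], 'world_from_camera': [[0.0235, 0.9939, -0.1081, 0.3526], [-0.9996, 0.0253, 0.0146, -0.2635], [0.0173, 0.1077, 0.994, 1.5873], [0.0, 0.0, 0.0, 1.0]]}
```

View pics/side0.png

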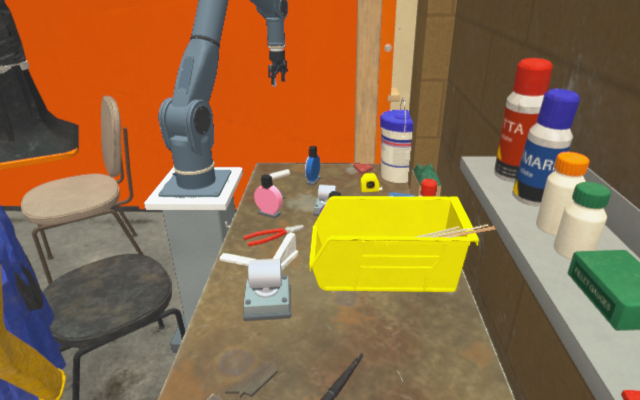

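View pics/top0.png

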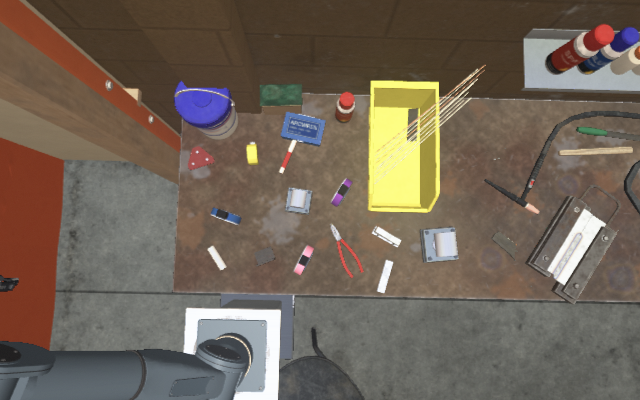

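Top view: the blue gauge is at about (226,215), the small stud block at (299,200), the purple decoy at (342,192) and the pink one at (303,260). The tape is at (252,153) and the magnet square at (200,160). I'll enlarge that area.

```bash
cat > h.py <<'E'
from bench import arm, eyes
import cv2, numpy as np
from scipy.spatial.transform import Rotation as R
def ray(n,uv,z,T=None):
    m=eyes.camera_model(n);K=m["mtx"];T=np.array(m["world_from_camera"]) if T is None else T
    d=np.linalg.inv(K)@[uv[0],uv[1],1];d=T[:3,:3]@(d*[1,-1,-1]);o=T[:3,3]
    return o+d*(z-o[2])/d[2]
def proj(n,p,T=None):
    m=eyes.camera_model(n);T=np.array(m["world_from_camera"]) if T is None else T
    c=(T[:3,:3].T@(np.array(p)-T[:3,3]))*[1,-1,-1];q=np.array(m["mtx"])@c;return q[:2]/q[2]
E
python3 - <<'E'
from h import *
im=cv2.imread("pics/top0.png");c=im[180:240,200:330]
cv2.imwrite("pics/top1.png",cv2.resize(c,None,fx=6,fy=6,interpolation=cv2.INTER_CUBIC))
for uv,z in(((226,215),.1),((299,200),.097),((342,192),.1),((303,260),.1),((252,153),.06),((200,160),.017)):print(uv,ray("top",uv,z).round(3))
E
```

```text
(226, 215) [0.459 0.018 0.1  ]
(299, 200) [ 0.514 -0.216  0.097]
(342, 192) [ 0.544 -0.356  0.1  ]
(303, 260) [ 0.32  -0.235  0.1  ]
(252, 153) [ 0.673 -0.052  0.06 ]
(200, 160) [0.653 0.132 0.017]
```

View pics/top1.png

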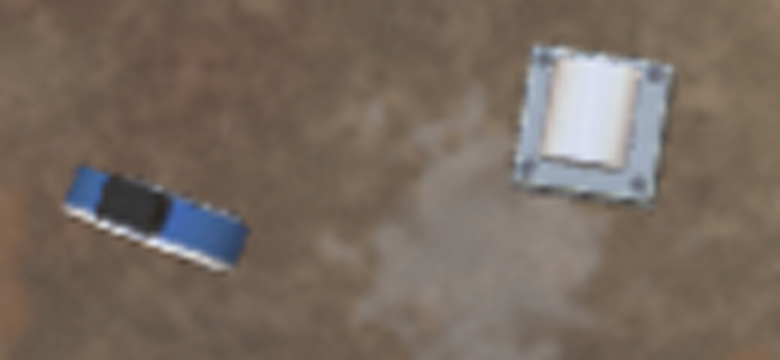

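The crop shows the gauge with its white dial edge from (65,208) to (228,270) and the handle at about (135,205). The cylinder edges run (558,55)–(540,160) and (640,65)–(628,168), and the block corners are visible too.

```bash
python3 - <<'E'
from h import *
f=lambda u,v,z:ray("top",(200+(u+.5)/6-.5,180+(v+.5)/6-.5),z)[:2]
a,b=f(65,208,.06),f(228,270,.06);d=a-b;print("gauge y dir",d,np.linalg.norm(d),"yaw",np.degrees(np.arctan2(-d[0],d[1])))
print("handle",f(133,203,.14), "case mid",(f(68,190,.06)+f(240,248,.06))/2)
c=[f(u,v,.04) for u,v in((532,45),(673,66),(656,207),(514,187))]
print("block",np.mean(c,0),[np.linalg.norm(c[i]-c[i-1]).round(3) for i in range(4)])
d=c[0]-c[3];e=c[1]-c[2];print([np.degrees(np.arctan2(q[1],q[0])) for q in(d,e)])
q=[f(u,v,.085) for u,v in((558,55),(640,65),(628,168),(540,160))];print("cyl",np.mean(q,0),[np.linalg.norm(q[i]-q[i-1]).round(3) for i in range(4)])
for d in(q[0]-q[3],q[1]-q[2]):print(np.degrees(np.arctan2(d[1],d[0])))
s=arm.read_state();Rm=R.from_quat(s["eef_rot"]).as_matrix();print(Rm.round(3));T=np.array(eyes.camera_model("wrist")["world_from_camera"]);print((Rm.T@(T[:3,3]-s["position"])).round(3),(Rm.T@T[:3,:3]).round(2))
print(eyes.camera_model("wrist")["mtx"])
E
```

```text
gauge y dir [0.03207252 0.09134371] 0.0968107386375312 yaw -19.347149419396253
handle [0.46070046 0.02414842] case mid [0.45810364 0.02809264]
block [ 0.51811195 -0.21286063] [np.float64(0.081), np.float64(0.081), np.float64(0.081), np.float64(0.081)]
[np.float64(-5.378758589905678), np.float64(-5.35476249819762)]
cyl [ 0.52106749 -0.21287496] [np.float64(0.059), np.float64(0.045), np.float64(0.057), np.float64(0.048)]
-7.923645685605485
-5.052628203045966
[[-0.921  0.39  -0.001]
 [ 0.39   0.921 -0.001]
 [-0.    -0.001 -1.   ]]
[ 0.083  0.001 -0.125] [[ 0.    0.95  0.32]
 [ 1.   -0.   -0.  ]
 [-0.    0.32 -0.95]]
[[277.9326166    0.         318.48440432]
 [  0.         277.9326166  194.70633617]
 [  0.           0.           1.        ]]
```

```bash
python3 -m creep '[[[60,-0.12,-0.15,0.02,0,0,0],[60,-0.24,-0.3,0.04,0,0,0],[60,-0.36,-0.46,0.07,0,0,0],[60,-0.48,-0.62,0.1,0,0,0],[60,-0.57,-0.74,0.12,0,0,0],[60,-0.57,-0.74,0.12,0,0,0]]]' && python3 -m creep '[[[60,-0.12,-0.15,0.02,0,0,0],[60,-0.24,-0.3,0.04,0,0,0],[60,-0.36,-0.46,0.07,0,0,0],[60,-0.48,-0.62,0.1,0,0,0],[60,-0.57,-0.74,0.12,0,0,0],[60,-0.57,-0.74,0.12,0,0,0],[60,-0.57,-0.74,0.12,0,0,0],[60,-0.57,-0.74,0.12,0,0,0]]]'; python3 - <<'E'
from h import *
T=eyes.camera_model("wrist")["world_from_camera"]; im=eyes.get_image("wrist");cv2.imwrite("pics/w0.png",im);np.save("w0.npy",T)
E
```

```text
time_s: 0.6
position: [0.3128, 0.4334, 0.2236]
eef_rot: [0.202, 0.979, -0.003, 0.001]
ft_force: [-0.7, -0.8, 0.9]
finger_gap: 0.706
grasp_force: 0.0
time_s: 1.27
position: [0.3579, 0.2608, 0.2004]
eef_rot: [0.199, 0.98, 0.0, 0.0]
ft_force: [-0.8, 0.4, 0.0]
finger_gap: 0.705
grasp_force: 0.0
```

View pics/w0.png

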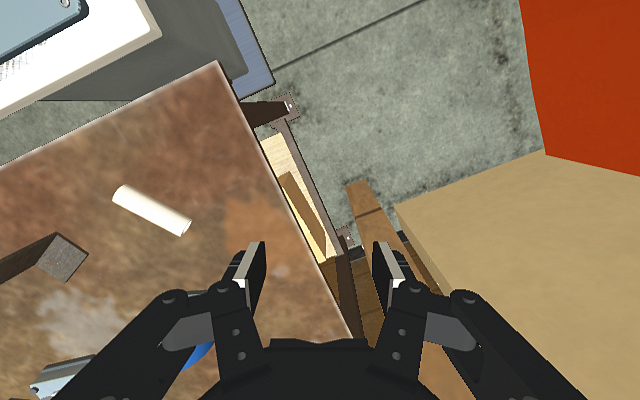

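The view is mostly fingers, with the gauge only a sliver at (200,355); the wrist camera will see the dial once it is in hand. I'll move above the handle.

```bash
python3 -m creep '[[[60,-0.13,-0.12,0,0,0,-0.01],[60,-0.26,-0.25,0,0,0,-0.02],[60,-0.4,-0.38,0,0,0,-0.03],[60,-0.54,-0.51,0,0,0,-0.04],[60,-0.68,-0.64,0,0,0,-0.04],[60,-0.81,-0.77,0,0,0,-0.04],[60,-0.928,-0.883,0,0,0,-0.04],[60,-0.928,-0.883,0,0,0,-0.04],[60,-0.928,-0.883,0,0,0,-0.04],[60,-0.928,-0.883,0,0,0,-0.04],[60,-0.928,-0.883,0,0,0,-0.04]]]'; python3 - <<'E'
from h import *
T=eyes.camera_model("wrist")["world_from_camera"]; im=eyes.get_image("wrist");cv2.imwrite("pics/w1.png",im);np.save("w1.npy",T)
print(R.from_quat(arm.read_state()["eef_rot"]).as_matrix().round(3))
for p in((.46,.026,.146),(.46,.026,.06)):print(proj("wrist",p))
E
```

```text
time_s: 2.23
position: [0.4596, 0.027, 0.2002]
eef_rot: [0.167, 0.986, 0.0, -0.0]
ft_force: [0.4, -0.3, -0.4]
finger_gap: 0.7
grasp_force: 0.0
[[-0.944  0.329 -0.   ]
 [ 0.329  0.944  0.   ]
 [ 0.     0.    -1.   ]]
[315.3210411  225.87947516]
[316.16715353 189.25790542]
```

View pics/w1.png

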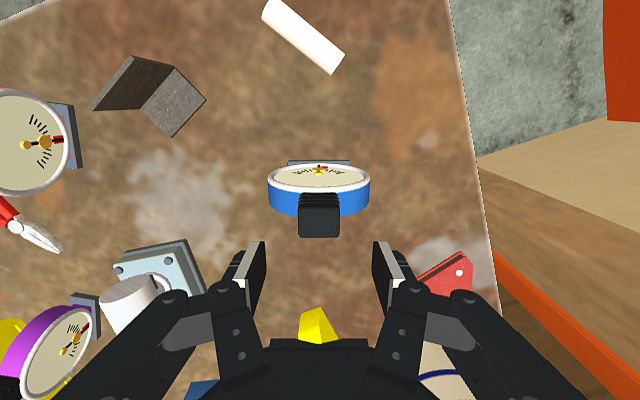

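The wrist view shows the gauge square to the tool, handle top at (319,222) against a predicted (315,226): about 3 mm off each way. The red band is right of the dial bottom at about (322,168). Descending and gripping.

```bash
python3 -m creep '[[[60,0.015,0.013,0.08,0,0,0],[60,0.015,0.013,0.16,0,0,0],[60,0.015,0.013,0.24,0,0,0],[60,0.015,0.013,0.3,0,0,0],[60,0.015,0.013,0.35,0,0,0],[60,0.015,0.013,0.35,0,0,0],[60,0.015,0.013,0.35,0,0,0],[60,0.015,0.013,0.35,0,0,0]]]' 60 && python3 -m creep '[[[20,0,0,0,0,0,0],[20,0,0,0,0,0,0],[20,0,0,0,0,0,0],[20,0,0,0,0,0,0],[20,0,0,0,0,0,0],[20,0,0,0,0,0,0],[20,0,0,0,0,0,0],[20,0,0,0,0,0,0]]]' 60
```

```text
time_s: 2.95
position: [0.458, 0.0291, 0.1308]
eef_rot: [0.168, 0.986, 0.0, 0.0]
ft_force: [-0.7, -0.2, -0.2]
finger_gap: 0.705
grasp_force: 0.0
time_s: 3.62
position: [0.458, 0.0282, 0.1309]
eef_rot: [0.168, 0.986, 0.0, 0.0]
ft_force: [-1.8, -0.4, 6.7]
finger_gap: 0.341
grasp_force: 59.3
```

```bash
python3 -m creep '[[[20,0,0,-0.1,0,0,0],[20,0,0,-0.2,0,0,0],[20,0,0,-0.3,0,0,0],[20,0,0,-0.4,0,0,0],[20,0,0,-0.5,0,0,0],[20,0,0,-0.6,0,0,0],[20,0,0,-0.7,0,0,0],[20,0,0,-0.7,0,0,0],[20,0,0,-0.7,0,0,0],[20,0,0,-0.7,0,0,0],[20,0,0,-0.7,0,0,0],[20,0,0,-0.7,0,0,0]]]' 60; python3 - <<'E'
from h import *
im=eyes.get_image("wrist");cv2.imwrite("pics/w2.png",cv2.resize(im[60:240,215:425],None,fx=3.3,fy=3.3,interpolation=cv2.INTER_CUBIC))
s=arm.read_state();p=np.array(s["position"]);Rm=R.from_quat(s["eef_rot"]).as_matrix();print(p,s["ft_force"])
f=lambda uv:(np.array(uv)-[215,60])*3.3
for q in((.013,0,.071),(.013,0,.021),(.013,0,.121),(.013,.05,.071),(.013,-.05,.071),(.017,-.036,.131),(.017,.036,.131)):print(q,f(proj("wrist",p+Rm@q)).round(0))
E
```

```text
time_s: 4.62
position: [0.4571, 0.0284, 0.2691]
eef_rot: [0.168, 0.986, -0.0, -0.001]
ft_force: [-1.0, -1.4, -4.1]
finger_gap: 0.344
grasp_force: 61.3
[0.45732693 0.02836604 0.26927053] [-0.47060184  0.10222747 -4.40814684]
(0.013, 0, 0.071) [335. 461.]
(0.013, 0, 0.021) [333. 557.]
(0.013, 0, 0.121) [336. 400.]
(0.013, 0.05, 0.071) [555. 461.]
(0.013, -0.05, 0.071) [114. 461.]
(0.017, -0.036, 0.131) [211. 377.]
(0.017, 0.036, 0.131) [461. 377.]
```

View pics/w2.png

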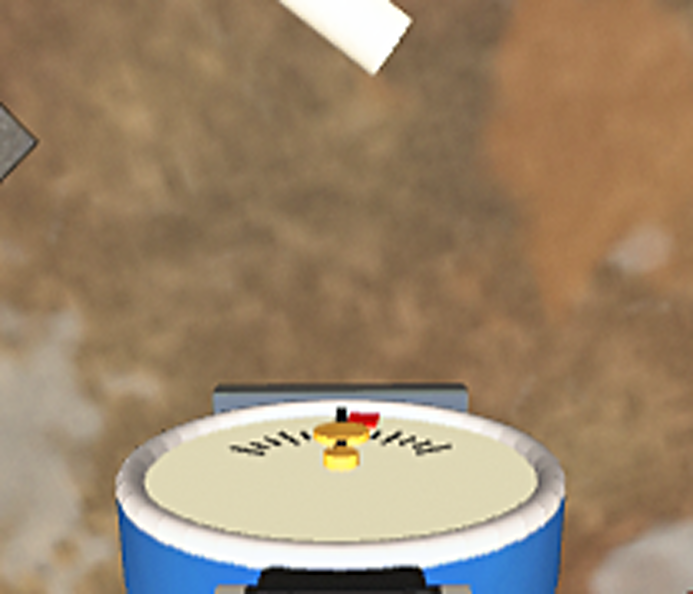

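The crop shows the gauge well seated in the pads, foot edges at 214–468 as predicted. The needle hangs to (342,408) and the red band is just right of it at about (363,419), so the band angle is roughly 0.15–0.17. Next I'll work out the placing.

```bash
cat > plan.py <<'E'
import sys
from h import *
band,d=float(sys.argv[1]),float(sys.argv[2])
yaw=np.radians(-5.4);G=R.from_euler("z",yaw)*R.from_euler("x",-band)
Rt=G.as_matrix()@np.diag([-1,1,-1]);org=np.array([.5195,-.213,.072-d])+.025*G.as_matrix()[:,2]
tgt=org-Rt@[-.001,.001,.131]
s=arm.read_state();Rm=R.from_quat(s["eef_rot"]).as_matrix();p=np.array(s["position"])
print("tgt",tgt.round(4),"now",p.round(4),"shift",(Rm.T@(tgt-p)/.2).round(3),"turn",(R.from_matrix(Rm.T@Rt).as_rotvec()/(np.pi/2)).round(4))
go=p+Rm@[-.001,.001,.131];print("gauge org",go.round(4),s["ft_force"])
E
python3 plan.py .17 -.03; python3 plan.py .17 .008
```

```text
tgt [ 0.5209 -0.1876  0.2559] now [0.4573 0.0284 0.2693] shift [-0.658 -0.913  0.067] turn [ 0.1071 -0.0144 -0.1547]
gauge org [0.4583 0.0289 0.1383] [-0.47060184  0.10222747 -4.40814684]
tgt [ 0.5209 -0.1876  0.2179] now [0.4573 0.0284 0.2693] shift [-0.658 -0.913  0.257] turn [ 0.1071 -0.0144 -0.1547]
gauge org [0.4583 0.0289 0.1383] [-0.47060184  0.10222747 -4.40814684]
```

```bash
python3 -m creep '[[[20,-0.06,-0.09,0,0.01,0,-0.02],[20,-0.14,-0.2,0,0.02,0,-0.04],[20,-0.22,-0.31,0,0.04,-0.01,-0.06],[20,-0.3,-0.42,0,0.05,-0.01,-0.08],[20,-0.38,-0.53,0.02,0.06,-0.01,-0.1],[20,-0.46,-0.64,0.03,0.08,-0.01,-0.12],[20,-0.54,-0.75,0.05,0.1,-0.014,-0.14],[20,-0.61,-0.85,0.06,0.107,-0.014,-0.155],[20,-0.658,-0.913,0.067,0.107,-0.014,-0.155],[20,-0.658,-0.913,0.067,0.107,-0.014,-0.155],[20,-0.658,-0.913,0.067,0.107,-0.014,-0.155],[20,-0.658,-0.913,0.067,0.107,-0.014,-0.155]]]' 60; python3 -m creep '[[[20,0,0,0,0,0,0],[20,0,0,0,0,0,0],[20,0,0,0,0,0,0],[20,0,0,0,0,0,0],[20,0,0,0,0,0,0],[20,0,0,0,0,0,0],[20,0,0,0,0,0,0],[20,0,0,0,0,0,0],[20,0,0,0,0,0,0],[20,0,0,0,0,0,0],[20,0,0,0,0,0,0],[20,0,0,0,0,0,0]]]'; python3 - <<'E'
from h import *
im=eyes.get_image("wrist");cv2.imwrite("pics/w3.png",cv2.resize(im[130:260,230:410],None,fx=4,fy=4,interpolation=cv2.INTER_CUBIC))
f=lambda uv:(np.array(uv)-[230,130])*4
print([f(proj("wrist",q)).round(0) for q in((.5195,-.213,.097),(.5195-.028,-.213+.0026,.097))])
E
python3 plan.py .17 .008
```

```text
time_s: 5.67
position: [0.5212, -0.1867, 0.2562]
eef_rot: [0.047, 0.995, -0.084, -0.004]
ft_force: [-0.5, -0.0, -4.6]
finger_gap: 0.338
grasp_force: 61.4
time_s: 6.67
position: [0.5214, -0.1875, 0.2569]
eef_rot: [0.047, 0.995, -0.084, -0.003]
ft_force: [-0.5, -0.6, -4.8]
finger_gap: 0.343
grasp_force: 61.4
[array([353., 209.]), array([353., 105.])]
tgt [ 0.5209 -0.1876  0.2179] now [ 0.5214 -0.1875  0.2569] shift [0.003 0.032 0.192] turn [0.0006 0.0009 0.0001]
gauge org [ 0.5206 -0.2086  0.1276] [-0.22086768  0.50434011 -4.32501516]
```

View pics/w3.png

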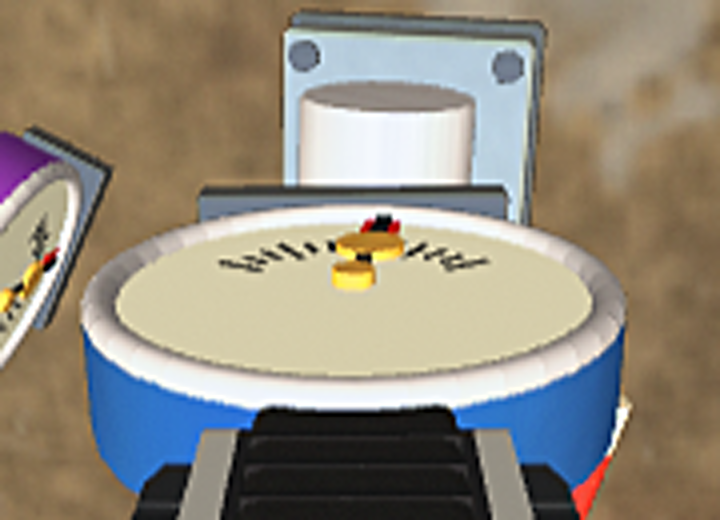

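The needle tip (385,218) sits in the middle of the red band (362–402), so a roll of 0.17 is right. I'll check the stud's sideways position against the wrist view, using the block corners at (285,30) and (535,40) and the cylinder end from 300 to 473.

```bash
python3 - <<'E'
from h import *
f=lambda u,v,z:ray("wrist",(230+(u+.5)/4-.5,130+(v+.5)/4-.5),z)
a,b=f(287,31,.04),f(535,40,.04);print("corners",a.round(4),b.round(4),np.linalg.norm(a-b))
m=(a+b)/2;ya=np.arctan2(-(b-a)[0],(b-a)[1]);print(np.degrees(ya),"block c",m+.0425*np.array([np.cos(ya),np.sin(ya),0]))
a,b=f(300,95,.072),f(473,100,.072);m=(a+b)/2;print("cyl end",a.round(4),b.round(4),"c",m+.028*np.array([np.cos(ya),np.sin(ya),0]))
E
```

```text
corners [ 0.4768 -0.2402  0.04  ] [ 0.485  -0.1647  0.04  ] 0.07585802593037066
-6.188381473854362 block c [ 0.5231543  -0.20703107  0.04      ]
cyl end [ 0.4916 -0.2306  0.072 ] [ 0.4961 -0.1817  0.072 ] c [ 0.52170047 -0.20916426  0.072     ]
```

```bash
python3 -m creep '[[[20,0.002,0.02,0.05,0,0,0],[20,0.002,0.03,0.1,0,0,0],[20,0.003,0.036,0.13,0,0,0],[20,0.003,0.04,0.15,0,0,0],[20,0.003,0.042,0.165,0,0,0],[20,0.003,0.042,0.175,0,0,0],[20,0.003,0.042,0.185,0,0,0],[20,0.003,0.042,0.192,0,0,0],[20,0.003,0.042,0.192,0,0,0],[20,0.003,0.042,0.192,0,0,0],[20,0.003,0.042,0.192,0,0,0],[20,0.003,0.042,0.192,0,0,0]]]' 60; python3 -m creep '[[[20,0,0,0,0,0,0],[20,0,0,0,0,0,0],[20,0,0,0,0,0,0],[20,0,0,0,0,0,0],[20,0,0,0,0,0,0],[20,0,0,0,0,0,0],[20,0,0,0,0,0,0],[20,0,0,0,0,0,0],[20,0,0,0,0,0,0],[20,0,0,0,0,0,0],[20,0,0,0,0,0,0],[20,0,0,0,0,0,0]]]'; python3 - <<'E'
from h import *
im=eyes.get_image("wrist");cv2.imwrite("pics/w4.png",cv2.resize(im[130:260,230:410],None,fx=4,fy=4,interpolation=cv2.INTER_CUBIC))
E
python3 plan.py .17 .008
```

```text
time_s: 7.72
position: [0.521, -0.1849, 0.2179]
eef_rot: [0.047, 0.995, -0.084, -0.003]
ft_force: [-1.6, 5.1, 1.1]
finger_gap: 0.342
grasp_force: 62.3
time_s: 8.72
position: [0.521, -0.185, 0.2179]
eef_rot: [0.047, 0.995, -0.084, -0.003]
ft_force: [-2.0, 5.1, 2.3]
finger_gap: 0.342
grasp_force: 62.3
tgt [ 0.5209 -0.1876  0.2179] now [ 0.521  -0.1849  0.2179] shift [-0.    -0.013  0.002] turn [0.0011 0.001  0.0003]
gauge org [ 0.5203 -0.2059  0.0886] [-2.82074928  5.22699816  1.07085104]
```

View pics/w4.png

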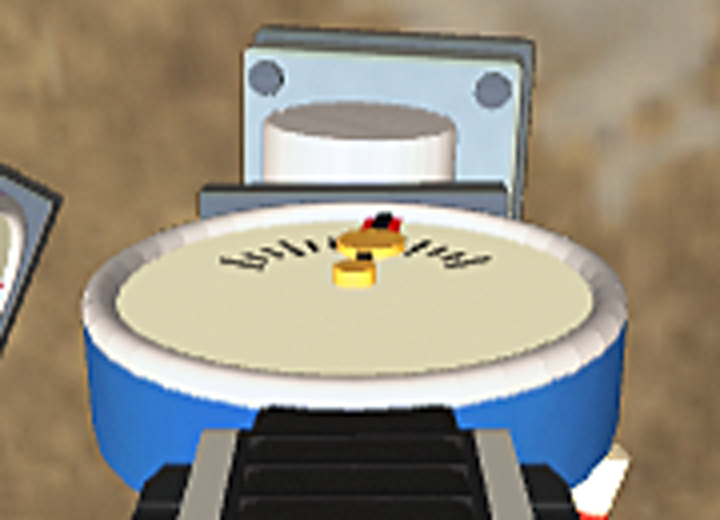

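The needle tip (384,217) is still mid-band (363–402), and the foot (200–507) is centred over the stud (265–455). The vertical force changed by about 6 N, which means roughly 7 mm of press, and the pose has been steady for a second. Handing in.

```bash
python3 -c "
from bench import arm
print(arm.finish_job())"
```

```text
the job is handed in; nothing more can be done
None
```

I handed the job in with the gauge still gripped on the small spring stud, pressed about 7 mm down (estimated from the wrist force), and the needle settled mid-band; the hand-in gave no verdict.

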